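# Open the drain flap of the display counter's air grille

### The job

Open the drain flap in the steel air-return grille of the pastry counter: start with a fingertip on the top of the plain panel at either end of the row, slide it along the edge strip on the robot's side until it finds the one finger notch, and press down the catch inside the notch so that the flap springs up. Then push the raised flap right over with the finger until it rests fully open, and take the hand away. Leave the pastries and small things standing about where they are: none of them is to be picked up or shifted.

Things in the scene. Friction and masses are not known exactly. Their poses are not given: they have to be found in the camera images.
- duct: Fixed stainless-steel air-return duct, a low channel 640 mm long (its y) and 134 mm deep (its x), with a row of six slotted steel panels on top. Origin: middle of its underside, z = 0; x points away from the robot, y along the row. Panels are 104 mm along y, centres at y = -260, -156, -52, 52, 156, 260 mm, from x = -55 (near edge, robot's side) to 55 mm, tops at z = 60 mm.
- strip (a point): Point on the panel tops at the middle of the row, in the middle of the edge strip: x = -34, y = 0, z = 60 mm of the duct. The strip is the flat part without slots on the robot's side, x = -55 to -5 mm, along all six panels; the dark slots lie beyond it. In front of the near edge is only the channel's wall, 6 mm thick, its top lower, at z = 48 mm. Axes as the duct's.
- left_end (a point): Middle of the edge strip of the left (+y) end panel, on its top: x = -34, y = 260, z = 60 mm of the duct. The two end panels are always plain. One of the four inner panels, another one each time, is the drain flap: its place is not told and has to be felt or seen. Shut, it looks like the others but for the finger notch in its near edge.
- right_end (a point): Middle of the edge strip of the right (-y) end panel, on its top: x = -34, y = -260, z = 60 mm of the duct. The finger notch to be found is a rectangular cut in the flap's near edge, open towards the robot, centred on that panel: 52 mm along y, 40 mm deep (duct x = -55 to -15 mm). In it lies the catch.
- catch (a joint): Ribbed steel paddle in the notch, 44 mm along y, from duct x = -52 mm inwards, its top at z = 50 mm, 10 mm under the panel tops. rad: 0 at rest, growing as it is pressed down, stop at 0.45. It pivots at x = -10, z = 25 mm: at x = -35 mm a press of about 6 mm (0.25 rad, 4 N) frees the flap, 11 mm (6 N) reaches the stop. It springs back when let go.
- flap (a joint): Drain flap, rad: 0 shut and latched; only the catch frees it. Then a sprung pin lifts it to about 0.59 rad and holds it there, its near edge 120 mm above the counter at duct x = -36 mm. From there it swings freely (about 0.1 N m); past upright (1.57) it falls by itself to its stop at 1.9 rad, fully open, and rests there.
- hinge (a point): Point on the flap panels' hinge side at the middle of the row: x = 55, y = 0, z = 57 mm of the duct, axes as the duct's. The flap's hinge line runs along y through this point. The flap plate is 6 mm thick, reaches 110 mm from the hinge to its near edge and is 102 mm along y; at either side of the notch it has an arm 25 mm wide, centred 38 mm from the notch's middle.
- strawberry_tart: Round strawberry tartlet, 72 mm across, 66 mm high standing on the counter between the robot and the grille; origin at the centre of its underside; not part of the job
- caramel_tart: Round caramel tartlet with a chocolate disc on top, 72 mm across, 41 mm high standing on the counter between the robot and the grille; origin at the centre of its underside; not part of the job
- choux_bun: Choux bun, 66 mm across, 68 mm high standing on the counter between the robot and the grille; origin at the centre of its underside; not part of the job
- verrine: Dessert in a small glass, 54 mm across, 69 mm high standing on the counter between the robot and the grille; origin at the centre of its underside; not part of the job
- tart_ring: Empty steel tart ring, 52 mm across, 30 mm high, standing on the left (+y) end panel of the grille behind its edge strip; origin at the centre of its underside; not part of the job
- ticket_holder: Small steel price-ticket holder, 38 mm foot, 36 mm high, standing on the right (-y) end panel of the grille behind its edge strip; origin at the centre of its underside; not part of the job
- palette_knife: Palette knife with a wooden handle, 240 mm long, lying on the counter to the right; not part of the job

How it is judged:
By the outcome, as a careful person would: the job done as asked, in the order asked, and still so for the second after the job is handed in, with the robot touching nothing.
It also fails if it takes over 72 s, if anything falls off the work surface, if the arm or the gripper's body presses on something with over 40 N, if the wrist force passes 120 N, or if a joint passes its speed limit or range.

### The arm

A 6-joint arm with a two-finger parallel gripper is mounted at the origin on the work surface. World frame = base frame: x ahead of the robot, y to its left, z up, the work surface at z = 0. Lengths are in m, angles in rad, forces in N, time in s.
With the tool pointing down it reaches from about 0.35 to 0.85 m from the base axis. Payload 8.1 kg.
Tool frame: the origin (TCP) lies at the centre of the arm's flange, where the gripper is bolted on; the fingertips stand 186 mm ahead of it and the grasp point (between the pads) lies 167 mm ahead of it; z points along the fingers, y is the direction in which the jaws open and shut (so a half turn about z gives the same grasp; the last joint's range is limited). The gripper opens to 93 mm and grips with 3 to 60 N. Pads are 15 mm wide; open, the fingers measure 128 mm over their backs; the gripper's body (75 mm by 188 mm) begins 65 mm behind the grasp point.
Start: joints at [1.104, 0.13, 1.488, -0, 1.523, -0.085], TCP at [0.224, 0.557, 0.405] pointing down, gripper open.
Joint ranges: [-2.96, 2.96], [-0.89, 2.26], [0.02, 2.5], [-1.34, 4.48], [0, 2.73], [-2.66, 2.66]. Speed limits (rad/s): [2.39, 2.39, 2.79, 3.14, 3.14, 3.14].

### API

Orientations are given as a rotation vector (axis times angle).
In Python, from plant import robot, viewer, order gives the robot as it stands.
- The arm moves only by the tool apply_moves, never from a script. Its argument "deltas" is a list of rows, each a list of 3 entries, a list of its own where there are three numbers: the finger opening in mm, from 0 to 93, then the shift along the tool's x, y, z in mm, then the turn about the tool's z in rad. In form: [[grip, [dx, dy, dz], yaw], ...]. A call has 1 to 5 rows; each row shifts and turns the commanded pose from where the row before left it, along the tool's axes as they then stand; what a row does not reach is not made up. A row lasts 1/8 s, in which the tool goes at most 62.5 mm and 10.7 degrees, less where a joint would pass 70% of its speed; a pose out of reach is approached as far as the arm can. A call is refused whole if a number of a shift passes 62.5 or a number of a turn 0.188, either way. A call with a gripper value outside its range is refused whole. The fingers move at their own pace and stop on an object; "grip_force" is the grip in N (left out, the last holds). Time passes only in rows, so rows that do not move let the fingers close. It gives the time, the measured TCP pose, the force and the opening at its end, in the units of the state.
- robot.read_state(): the state, without advancing time (a new reading comes with each control period).
- viewer.read_camera(name): name is "scene" or "top" or "wrist"; returns the picture (420x560x3 uint8, blue, green, red); there is no depth.
- viewer.get_calibration(name): a dict with "fx", "fy", "cx", "cy" (pixels), "R" (3x3) and "t" (3): a world point X has camera coordinates R X + t. Camera axes: x right, y down, z forward; pixel columns grow to the right and rows downward; lengths in m; the calibration is good to about 2 mm. The wrist camera is an equidistant fisheye: a pixel r from the principal point sees the ray r / f radians off the axis. A picture is of the moment at which its call begins: read the wrist's pose just before it. get_calibration takes no time and is no camera call; for the wrist camera it gives the pose at the moment of the call.
- order.close_job(): hands the job in, once; it reports no verdict.
The state is a dict: "t": time; "q": joint angles; "dq": joint speeds; "joint_torque": joint torques, N m; "tool_pos": TCP position; "orientation": TCP orientation; "force": force on the tool from outside, world axes, zero at the start; "wrist_torque": the same for the moment, N m; "opening": finger opening in m.
Only numpy, scipy, OpenCV 4.12 (cv2) and the standard library are available. Lean on these libraries where they do the work, as an engineer would, in place of code of your own. Each camera call takes 0.05 s, during which the arm holds its last target. There are 200 camera calls.

## Working session

There is one attempt and no reset: what is moved stays moved. The work goes in short steps, Python scripts to look and compute and a tool call to move; the robot and the scene stay as the last step left them, time stands still between calls to the robot, and variables do not carry over. Pictures are saved under pics/ and viewed, about 8 in all and at most 12, crops included, and the job is handed in when it is done.

Besides the shell and the picture viewer there is one more tool, called as a command line: name --argument value ..., lists and objects as JSON in quotes. apply_moves: Moves the arm, as the interface text tells. Its arguments: {"type":"object","properties":{"deltas":{"type":"array"},"grip_force":{"type":"number"}},"required":["deltas"]}

```bash
ls; mkdir -p pics
python3 - <<'E'
from plant import robot, viewer
import cv2,numpy as np
for n in("scene","top"):
    cv2.imwrite(f"pics/{n}0.png",viewer.read_camera(n)); c=viewer.get_calibration(n); print(n,c)
s=robot.read_state(); print(s)
E
```

```text
pics
scene {'fx': 409.9416085164049, 'fy': 409.9416085164049, 'cx': 282.402402139435, 'cy': 207.04919187498413, 'R': array([[-0.66260303,  0.74888216, -0.01152118],
       [ 0.53176063,  0.45955217, -0.7113666 ],
       [-0.52743518, -0.47748017, -0.7027267 ]]), 't': array([ 0.37490221, -0.18189861,  1.19701073])}
top {'fx': 520.9104818025655, 'fy': 520.9104818025655, 'cx': 273.61953175989083, 'cy': 210.6127403637931, 'R': array([[-0.02813552, -0.99959811,  0.00346483],
       [-0.98863059,  0.02731429, -0.14786307],
       [ 0.14770901, -0.00758564, -0.98900177]]), 't': array([-0.05958605,  0.48294324,  1.11466946])}
{'t': 0.1, 'q': array([ 1.10361376e+00,  1.31055180e-01,  1.48914912e+00,  5.66836880e-06,
        1.52300323e+00, -8.53868260e-02]), 'dq': array([-0.00143031, -0.00064506, -0.00232482,  0.00011208,  0.00021356,
       -0.00151213]), 'joint_torque': array([ 1.30759938e-03, -5.61347902e+01, -4.93093228e+01,  7.70503096e-02,
        2.93080334e-02,  1.10718645e-06]), 'tool_pos': array([0.2234316 , 0.55662786, 0.40382198]), 'orientation': array([-5.96003089e-01, -3.08408446e+00,  2.43766889e-03]), 'force': array([0.95694489, 0.11024579, 0.10076256]), 'wrist_torque': array([-0.04149151, -0.04267295, -0.04216491]), 'opening': 0.09308672691661263}
```

View pics/top0.png

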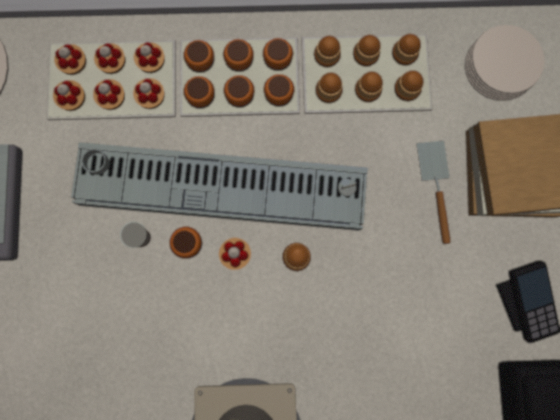

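View pics/scene0.png

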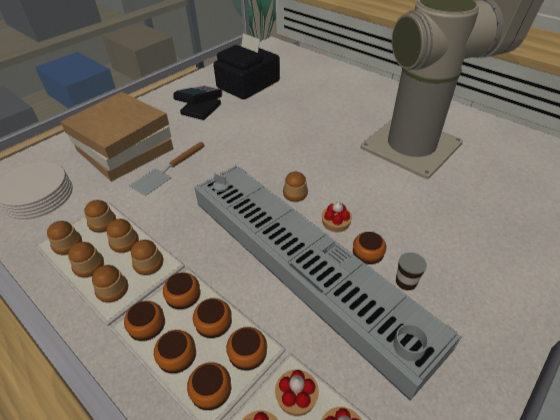

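The top picture shows the duct from about (75,147) to (365,226). The notch is at about (195,198), in the third panel from the left (+y side). The tarts stand in front of it at rows 235-256. I'll take an enlarged crop for measuring.

Run:
```python
import cv2
i=cv2.imread("pics/top0.png")[135:275,65:380]
cv2.imwrite("pics/crop.png",cv2.resize(i,None,fx=2.5,fy=2.5,interpolation=cv2.INTER_CUBIC))
```

```text
(no output)
```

View pics/crop.png

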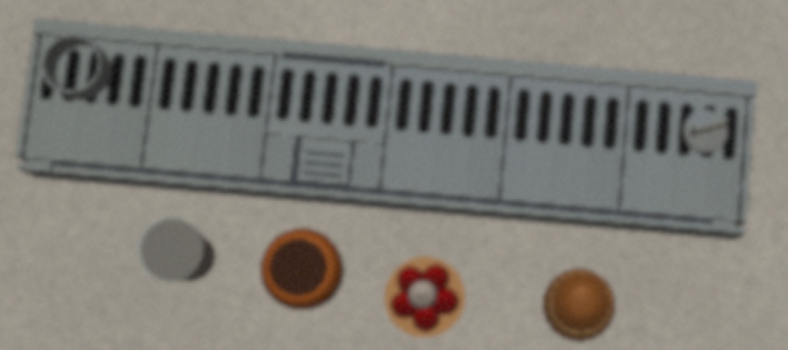

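```bash
cat > h.py <<'E'
import numpy as np
from scipy.spatial.transform import Rotation as Ro
from plant import robot, viewer
def proj(X,c):
    P=np.asarray(X)@c["R"].T+c["t"]; return np.c_[c["fx"]*P[:,0]/P[:,2]+c["cx"],c["fy"]*P[:,1]/P[:,2]+c["cy"]]
def duct(p,p3):
    p=np.asarray(p,float);c,s=np.cos(p3[2]),np.sin(p3[2])
    return np.c_[p3[0]+c*p[:,0]-s*p[:,1],p3[1]+s*p[:,0]+c*p[:,1],p[:,2]]
def back(u,v,z,c):
    d=c["R"].T@[(u-c["cx"])/c["fx"],(v-c["cy"])/c["fy"],1]; o=-c["R"].T@c["t"]
    return o+d*(z-o[2])/d[2]
E
python3 - <<'E'
from h import *
from scipy.optimize import least_squares
import json
c=viewer.get_calibration("top")
near=[(143,166),(262,178),(381,188),(500,199),(619,210)]; far=[(157,45),(276,55),(394,66),(511,77),(629,86)]
px=np.array(near+far,float); px=np.array([65,135])+(px+.5)/2.5-.5
ys=[.208,.104,0,-.104,-.208]
P=[(-.055,y,.06) for y in ys]+[(.055,y,.06) for y in ys]
r=least_squares(lambda q:(proj(duct(P,q),c)-px).ravel(),[.5,0,0])
print(r.x,np.round(r.fun.reshape(-1,2),1).tolist())
json.dump(list(r.x),open("duct.json","w"))
print("L,notch,hinge",duct([(-.034,.26,.06),(-.034,.052,.06),(.055,.052,.057),(-.034,-.26,.06)],r.x).round(4))
for n,u,v,z in[("ver",174,249,.069),("car",301,268,.041),("str",424,296,.03),("choux",579,302,.04)]:
    b=back(65+(u+.5)/2.5-.5,135+(v+.5)/2.5-.5,z,c)
    d=b[:2]-r.x[:2];cc,s=np.cos(r.x[2]),np.sin(r.x[2]); print(n,b.round(3),"duct",(cc*d[0]+s*d[1]).round(3),(-s*d[0]+cc*d[1]).round(3))
s=robot.read_state(); R=Ro.from_rotvec(s["orientation"]).as_matrix(); print(R.round(3))
L=duct([(-.034,.26,.06)],r.x)[0]; a=r.x[2]
print("tool-axes shift to above L tip z .09:",(R.T@(L+[0,0,.03+.186]-s["tool_pos"])*1000).round(1))
print("jaw angle",np.degrees(np.arctan2(R[1,1],R[0,1])),"duct y",np.degrees(a)+90)
E
```

```text
[ 0.53645289  0.04335549 -0.11785631] [[-0.6, 0.5], [-0.5, 0.0], [-0.3, 0.3], [0.1, 0.2], [0.4, 0.1], [0.4, -0.3], [-0.1, -0.1], [-0.2, -0.3], [0.3, -0.5], [0.4, 0.1]]
L,notch,hinge [[ 0.5333  0.3055  0.06  ]
 [ 0.5088  0.099   0.06  ]
 [ 0.5972  0.0885  0.057 ]
 [ 0.4721 -0.2108  0.06  ]]
ver [0.433 0.225 0.069] duct -0.124 0.168
car [0.417 0.122 0.041] duct -0.128 0.064
str [0.39  0.016 0.03 ] duct -0.142 -0.045
choux [ 0.381 -0.119  0.04 ] duct -0.136 -0.18
[[-0.928  0.373 -0.001]
 [ 0.373  0.928 -0.001]
 [ 0.    -0.002 -1.   ]]
tool-axes shift to above L tip z .09: [-381.1 -117.4  128. ]
jaw angle 68.1247061965874 duct y 83.24733077449326
```

apply_moves --deltas '[[0, [0, 0, 0], -0.132], [0, [0, 0, 0], -0.132], [0, [-42, -27, 0], 0], [0, [-42, -27, 0], 0], [0, [-42, -27, 0], 0]]' --grip_force 30

```text
t: 0.72
tool_pos: [0.3399, 0.4605, 0.4042]
orientation: [-0.184, -3.136, 0.001]
force: [0.1, 0.3, -0.2]
opening: 0.0476
```

apply_moves --deltas '[[0, [-42, -27, 0], 0], [0, [-42, -27, 0], 0], [0, [-42, -27, 20], 0], [0, [-42, -27, 30], 0], [0, [-43, -24, 30], 0]]'

```text
t: 1.35
tool_pos: [0.5342, 0.3044, 0.3237]
orientation: [0.185, 3.136, 0.0]
force: [-0.1, 0.8, -0.2]
opening: 0.0012
```

apply_moves --deltas '[[0, [0, 0, 25], 0], [0, [0, 0, 15], 0], [0, [0, 0, 0], 0]]'

```text
t: 1.72
tool_pos: [0.5323, 0.3058, 0.2832]
orientation: [-0.184, -3.134, 0.002]
force: [-1.0, 0.4, 0.2]
opening: 0.0001
```

```bash
cat >> h.py <<'E'
import json
D=json.load(open("duct.json"))
def show():
    s=robot.read_state();R=Ro.from_rotvec(s["orientation"]).as_matrix();c,sn=np.cos(D[2]),np.sin(D[2])
    tip=s["tool_pos"]+R[:,2]*.186;d=tip-[D[0],D[1],0]
    print("t",round(s["t"],2),"tip duct mm",np.round([1e3*(c*d[0]+sn*d[1]),1e3*(-sn*d[0]+c*d[1]),1e3*tip[2]],1),"jaw deg off",round(np.degrees(np.arctan2(R[1,1],R[0,1])-D[2])-90,2),"F",s["force"].round(2),"open",round(s["opening"],4))
E
python3 - <<'E'
from h import *
import cv2
show(); cv2.imwrite("pics/w1.png",viewer.read_camera("wrist"))
E
```

```text
t 1.73 tip duct mm [-35.5 259.9  97.2] jaw deg off 0.04 F [-1.04  0.38  0.25] open 0.0001
```

View pics/w1.png

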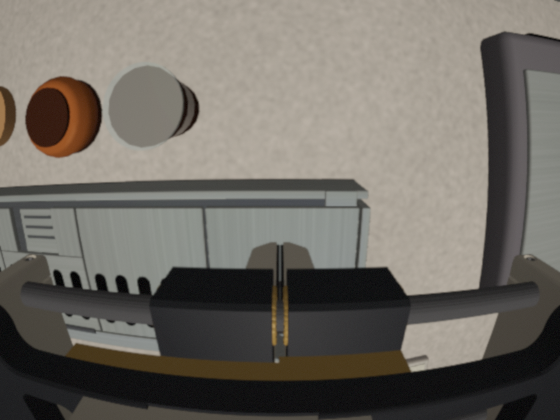

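The wrist picture shows the shut fingertips at (280,250), over the left end panel on the strip, with the notch at (40,230). I'm going down to touch.

apply_moves --deltas '[[0, [0, 0, 20], 0], [0, [0, 0, 10], 0], [0, [0, 0, 3], 0], [0, [0, 0, 2], 0], [0, [0, 0, 1], 0]]'

```text
t: 2.4
tool_pos: [0.5333, 0.3058, 0.2491]
orientation: [0.185, 3.136, 0.0]
force: [0.1, -0.9, -0.4]
opening: 0.0005
```

apply_moves --deltas '[[0, [0, 0, 1], 0], [0, [0, 0, 1], 0], [0, [0, 0, 0], 0]]'

```text
t: 2.78
tool_pos: [0.5332, 0.3057, 0.2467]
orientation: [-0.185, -3.136, 0.0]
force: [-0.1, 0.2, -0.2]
opening: 0.0004
```

```bash
python3 -c "from h import *;show()"
```

```text
t 2.77 tip duct mm [-34.1 260.1  60.7] jaw deg off 0.0 F [-0.12  0.15 -0.18] open 0.0004
```

apply_moves --deltas '[[0, [0, 0, 1], 0], [0, [0, 0, 0.5], 0], [0, [0, 0, 0], 0]]'

```text
t: 3.15
tool_pos: [0.5333, 0.3057, 0.2464]
orientation: [0.185, 3.136, 0.0]
force: [-4.5, -2.4, 7.8]
opening: 0.0001
```

Contact made at about 8 N. Now sliding along the strip towards -y.

apply_moves --deltas '[[0, [0, -6, 0], 0], [0, [0, -10, 0], 0], [0, [0, -12, 0], 0], [0, [0, -12, 0], 0], [0, [0, -12, 0], 0]]'

```text
t: 3.78
tool_pos: [0.5276, 0.2539, 0.2464]
orientation: [0.185, 3.134, 0.003]
force: [1.1, 3.1, 5.8]
opening: 0.0003
```

```bash
python3 -c "from h import *;show()"
```

```text
t 3.77 tip duct mm [-33.1 208.4  60.4] jaw deg off 0.0 F [1.07 3.14 5.83] open 0.0003
```

apply_moves --deltas '[[0, [0, -16, 0], 0], [0, [0, -16, 0], 0], [0, [0, -16, 0], 0], [0, [0, -16, 0], 0], [0, [0, -16, 0], 0]]'

```text
t: 4.4
tool_pos: [0.5181, 0.1743, 0.2464]
orientation: [0.185, 3.134, 0.003]
force: [1.5, 4.7, 6.5]
opening: 0.0004
```

apply_moves --deltas '[[0, [0, -14, 0], 0], [0, [0, -14, 0], 0], [0, [0, -10, 0], 0]]'

```text
t: 4.78
tool_pos: [0.5136, 0.1365, 0.2463]
orientation: [0.185, 3.134, 0.002]
force: [1.1, 4.5, 5.7]
opening: 0.0004
```

```bash
python3 -c "from h import *;show()"
```

```text
t 4.78 tip duct mm [-33.2  90.1  60.3] jaw deg off -0.02 F [1.1  4.51 5.72] open 0.0004
```

apply_moves --deltas '[[0, [0, -8, 0], 0], [0, [0, -8, 0], 0], [0, [0, -7, 0], 0], [0, [0, -7, 0], 0]]'

```text
t: 5.28
tool_pos: [0.5092, 0.1063, 0.2446]
orientation: [-0.185, -3.135, 0.001]
force: [-0.4, 0.5, 0.1]
opening: 0.0005
```

apply_moves --deltas '[[0, [0, -6, 0], 0], [0, [0, -2, 0], 0], [0, [0, 0, 0], 0]]'

```text
t: 5.65
tool_pos: [0.5087, 0.099, 0.2452]
orientation: [-0.185, -3.136, -0.0]
force: [-0.4, 0.3, 0.1]
opening: 0.0005
```

```bash
python3 -c "from h import *;show()"
```

```text
t 5.65 tip duct mm [-34.1  52.   59.2] jaw deg off -0.01 F [-0.43  0.27  0.14] open 0.0005
```

The force dropped to zero and the tip sank, so the notch is found at y = 52. Now pressing the catch.

apply_moves --deltas '[[0, [0, 0, 6], 0], [0, [0, 0, 4], 0], [0, [0, 0, 3], 0], [0, [0, 0, 3], 0], [0, [0, 0, 2], 0]]'

```text
t: 6.28
tool_pos: [0.504, 0.1001, 0.226]
orientation: [-0.183, -3.119, 0.001]
force: [-39.2, 4.0, 28.6]
opening: 0.0005
```

apply_moves --deltas '[[0, [0, 0, 1], 0], [0, [0, 0, 0], 0]]'

```text
t: 6.52
tool_pos: [0.5039, 0.1002, 0.2254]
orientation: [-0.182, -3.119, 0.001]
force: [-40.8, 2.1, 38.8]
opening: 0.0007
```

Run:
```python
from h import *
import cv2
show(); w=viewer.read_camera("wrist"); s=viewer.read_camera("scene")[100:380,160:480]
cv2.imwrite("pics/p2.png",np.hstack([cv2.resize(w,(400,300)),cv2.resize(s,(343,300))]))
```

```text
t 6.53 tip duct mm [-42.2  52.3  39.4] jaw deg off 0.07 F [-40.81   2.1   38.76] open 0.0007
```

View pics/p2.png

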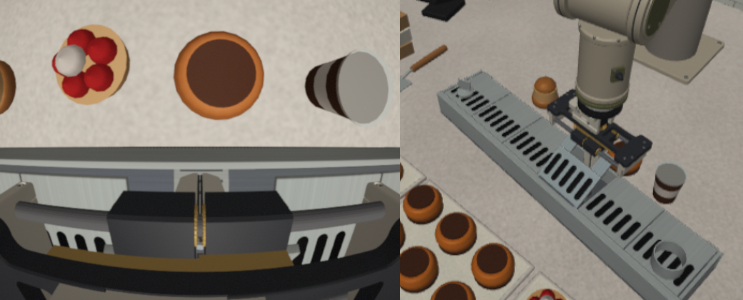

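The flap is up, seen beneath the gripper in the scene view. The hand is being pushed back towards the robot at about 40 N, so I'm easing off.

apply_moves --deltas '[[0, [6, 0, -4], 0], [0, [3, 0, -3], 0], [0, [0, 0, 0], 0]]'

```text
t: 7.0
tool_pos: [0.4998, 0.1004, 0.2335]
orientation: [0.185, 3.136, 0.0]
force: [-1.9, 1.2, 3.9]
opening: 0.0007
```

```bash
python3 -c "from h import *;show()"
```

```text
t 7.0 tip duct mm [-43.   52.4  47.5] jaw deg off 0.01 F [-1.86  1.2   3.89] open 0.0007
```

apply_moves --deltas '[[0, [0, 0, -4], 0], [0, [0, 0, -8], 0], [0, [0, 0, -8], 0], [0, [0, 0, -8], 0], [0, [0, 0, 0], 0]]'

```text
t: 7.62
tool_pos: [0.5002, 0.1002, 0.2623]
orientation: [0.185, 3.134, 0.0]
force: [0.4, -0.7, 0.2]
opening: 0.0006
```

Run:
```python
from h import *
import cv2
show(); w=viewer.read_camera("wrist"); s=viewer.read_camera("scene")[170:330,260:440]
cv2.imwrite("pics/p3.png",np.hstack([cv2.resize(w,(400,400)),cv2.resize(s,(400,400))]))
```

```text
t 7.62 tip duct mm [-42.3  52.3  76.3] jaw deg off 0.0 F [ 0.39 -0.74  0.24] open 0.0006
```

View pics/p3.png

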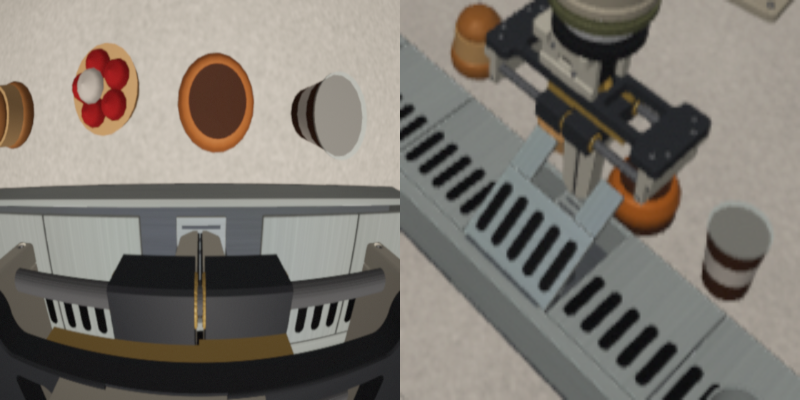

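The scene view shows the flap standing raised, with the finger between its two arms and nothing touching. I'll back out, lift, move over to the left arm and push on its end.

apply_moves --deltas '[[0, [12, 0, 0], 0], [0, [14, 0, 0], 0], [0, [0, 0, -16], 0], [0, [0, 14, -16], 0], [0, [0, 24, 0], 0]]'

```text
t: 8.35
tool_pos: [0.4798, 0.1418, 0.2968]
orientation: [0.187, 3.131, 0.002]
force: [0.6, -0.1, -1.0]
opening: 0.0009
```

apply_moves --deltas '[[0, [-10, 0, 0], 0], [0, [-10, 0, 0], 0], [0, [-6, 0, 0], 0], [0, [-6, 0, 0], 0]]'

```text
t: 8.85
tool_pos: [0.5052, 0.1383, 0.2917]
orientation: [-0.183, -3.114, -0.002]
force: [-62.6, 11.1, 39.2]
opening: 0.0004
```

```bash
python3 -c "from h import *;show()"
```

```text
t 8.85 tip duct mm [-46.3  90.6 105.8] jaw deg off 0.03 F [-62.61  11.1   39.21] open 0.0004
```

The finger jams: the 62 N reaction runs exactly along the plate into the hinge, a friction lock. I'll ease off, then follow the edge's arc upwards instead.

apply_moves --deltas '[[0, [10, 0, 0], 0], [0, [4, 0, 0], 0], [0, [0, 0, 0], 0]]'

```text
t: 9.22
tool_pos: [0.4967, 0.1385, 0.2934]
orientation: [0.186, 3.135, -0.0]
force: [0.0, 0.5, -0.1]
opening: 0.0005
```

Run:
```python
from h import *
import cv2
show(); s=viewer.read_camera("scene")[170:330,260:440]
cv2.imwrite("pics/p4.png",cv2.resize(s,(450,400)))
```

```text
t 9.22 tip duct mm [-50.6  89.8 107.4] jaw deg off -0.03 F [ 0.02  0.47 -0.12] open 0.0005
```

View pics/p4.png

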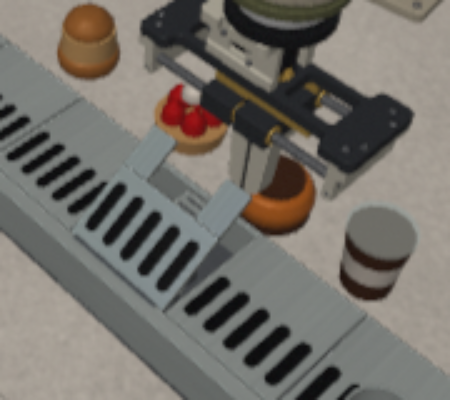

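apply_moves --deltas '[[0, [-5, 0, 0], 0], [0, [-3, 0, -5], 0], [0, [-4, 0, -6], 0], [0, [-4, 0, -5], 0]]'

```text
t: 9.78
tool_pos: [0.5126, 0.1368, 0.3095]
orientation: [-0.185, -3.136, 0.0]
force: [-2.7, 0.3, 2.0]
opening: 0.0006
```

```bash
python3 -c "from h import *;show()"
```

```text
t 9.78 tip duct mm [-34.8  90.  123.5] jaw deg off -0.01 F [-2.65  0.35  2.01] open 0.0006
```

It works: the flap is moving with only 3 N. I'm continuing along the arc.

apply_moves --deltas '[[0, [-6, 0, -5.5], 0], [0, [-6, 0, -5], 0], [0, [-9, 0, -6], 0], [0, [-9.5, 0, -5], 0], [0, [-10, 0, -4], 0]]'

```text
t: 10.4
tool_pos: [0.5533, 0.1321, 0.3351]
orientation: [0.185, 3.135, 0.0]
force: [0.1, 0.4, 0.5]
opening: 0.0003
```

```bash
python3 -c "from h import *;show()"
```

```text
t 10.4 tip duct mm [  6.4  90.1 149.1] jaw deg off -0.0 F [0.09 0.44 0.46] open 0.0003
```

apply_moves --deltas '[[0, [-10, 0, -3], 0], [0, [-11, 0, -2], 0], [0, [-11, 0, -1], 0], [0, [-11, 0, 0], 0], [0, [-11, 0, 0], 0]]'

```text
t: 11.02
tool_pos: [0.6068, 0.1258, 0.3405]
orientation: [-0.185, -3.136, 0.0]
force: [-0.0, -0.6, 0.2]
opening: 0.0003
```

apply_moves --deltas '[[0, [-8, 0, 0], 0], [0, [0, 0, 0], 0]]'

```text
t: 11.28
tool_pos: [0.6144, 0.1248, 0.3405]
orientation: [-0.185, -3.136, 0.0]
force: [0.5, 0.3, 0.4]
opening: 0.0003
```

Run:
```python
from h import *
import cv2
show(); s=viewer.read_camera("scene")[100:330,200:460]
cv2.imwrite("pics/p5.png",cv2.resize(s,(520,460)))
```

```text
t 11.28 tip duct mm [ 67.8  90.1 154.5] jaw deg off -0.01 F [0.54 0.29 0.4 ] open 0.0003
```

View pics/p5.png

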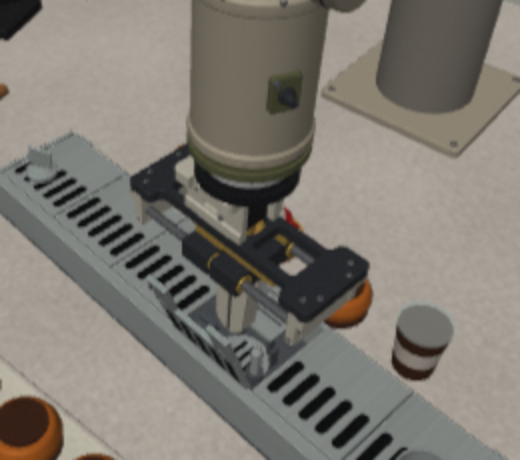

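The picture shows the flap past upright and leaning away from the finger. Now taking the hand away.

apply_moves --deltas '[[0, [20, 0, 0], 0], [0, [35, 0, -10], 0], [0, [40, 0, -30], 0], [0, [40, 20, -40], 0], [0, [30, 40, -30], 0]]'

```text
t: 11.95
tool_pos: [0.4556, 0.2038, 0.4528]
orientation: [0.188, 3.134, 0.001]
force: [1.2, 0.6, -0.7]
opening: 0.0006
```

apply_moves --deltas '[[0, [0, 50, 0], 0], [0, [0, 50, 0], 0], [0, [0, 50, 0], 0], [0, [0, 30, 0], 0], [0, [0, 0, 0], 0]]'

```text
t: 12.58
tool_pos: [0.4776, 0.3844, 0.4501]
orientation: [-0.181, -3.135, 0.001]
force: [-0.1, 0.4, -0.6]
opening: 0.0005
```

Run:
```python
from h import *
import cv2
show(); t=viewer.read_camera("top"); s=viewer.read_camera("scene")[130:400,160:480]
cv2.imwrite("pics/p6.png",np.vstack([cv2.resize(np.hstack([cv2.imread("pics/top0.png")[135:275,65:380],t[135:275,65:380]]),(800,178)),np.hstack([cv2.resize(s,(480,405)),np.zeros((405,320,3),np.uint8)])]))
```

```text
t 12.57 tip duct mm [-98.7 331.7 264.1] jaw deg off 0.16 F [-0.06  0.39 -0.56] open 0.0005
```

View pics/p6.png

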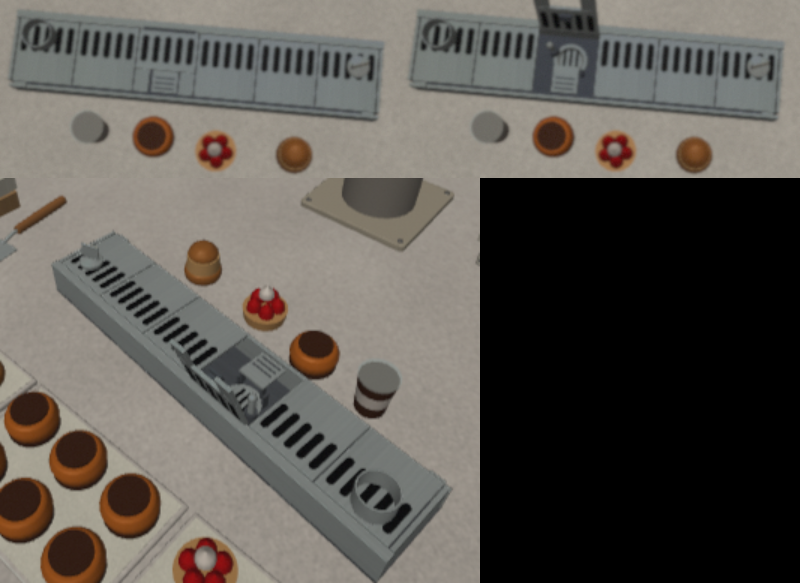

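The flap rests open past upright, and every pastry and small item sits where it was in the first picture. Handing in.

```bash
python3 -c "
from plant import order;print(order.close_job())"
```

```text
the job is handed in; nothing more can be done
None
```

The drain flap is fully open, the hand is clear, and the job is handed in at about 12.6 s of the 72 s allowed.

**What I did:** I touched down on the left end panel at about 8 N and slid along the edge strip at about 6 N. At duct y ≈ 52 mm the tip dropped into the notch and the force fell to zero. I pressed the catch, the flap sprang up, and I pushed it over past upright with the finger on its left arm.

**Last checks:** The final top and scene pictures show the flap leaning back past upright. I judged that by eye and did not measure the 1.9 rad. The pastries, ring and ticket holder look unmoved against the first top picture. The knife lies outside those crops, but the hand never went near it. The wrist force reads about zero.

**What did not go cleanly:**
- **Catch press:** I pressed to the stop, and the wrist force reached about 41 N sideways and 39 N upward. I did not establish what pushed back. It may have been the rising flap against the gripper's body, which has a 40 N limit, or the catch at its stop.
- **First push on the flap:** The finger jammed end-on against the flap's arm at about 75 N in all, within the 120 N wrist limit. I backed off and followed the edge's arc instead, where I read no more than about 3 N.

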